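Turn the watch movement over and raise its cam-lift support

TASK

On the small assembly fixture a watch movement is held in a hinged carrier plate, dial up: turn the plate right over on its hinge, until it lies fully flat on the other side, wheels up, over the lift pad. Then swing the knob-ended cam lever up to its highest lift point, where it stands straight up (square to the bench), neither short of it nor past it; the lever springs back, so finish while still holding it there with the gripper. Leave the loose things on the bench where they are.

Things in the scene. Friction and masses are not known exactly. Their poses are not given: they have to be found in the camera images.
- fixture: fixed metal fixture, base plate 110 (x) x 170 (y) x 10 mm; origin at the centre of its underside on the bench, z up. In its frame: the carrier's hinge axis is parallel to x at y = 0, z = 70 mm, between posts at x = +-43 mm, 78 mm high; lift pad centred at x = 0, y = -40; cam axle parallel to x at y = -40, z = 36 mm, reaching out on the +x side to the lever, which swings in the plane x = 90 mm
- carrier (a joint): turning of the aluminium carrier plate (disc 64 mm across, 6 mm thick, centred 40 mm from the hinge axis), rad: 0 = flat toward the fixture's +y, dial up; pi/2 = standing up; pi = stop, flat toward -y, over the lift pad, wheels up. Starts between 0 and 0.5. The hinge is slightly stiff (0.05 N m): the plate stays where it is left
- carrier_grip (a point): centre of the steel cross barrel at the end of the carrier's tab; barrel 12 mm in diameter, 16 mm long along the fixture's x; tab 10 mm wide, 6 mm thick, clear of the disc for 33 mm inward. Pinched by its ends (fingers closing along the fixture's x) it pivots between the pads. At carrier value q it lies in the fixture's frame at x = 0, y = 105 cos q, z = 70 + 105 sin q mm
- cam_lever (a joint): turning of the cam lever about the cam axle, rad: 0 = at rest on its stop, 10 degrees above level toward the fixture's +y; 1.40 = straight up, the eccentric at its highest lift; beyond that the pad sinks again; stop at 2.0. A spring drives it back to 0 (0.08 N m at rest, 0.23 N m at 1.40, about 3 N at the knob)
- lever_knob (a point): centre of the lever's black drum knob, 24 mm in diameter, 20 mm long along the fixture's x, 85 mm from the cam axle, on a steel rod 8 mm thick. At cam_lever value q it lies in the fixture's frame at x = 90, y = -40 + 85 cos(q + 0.171), z = 36 + 85 sin(q + 0.171) mm. Gripped by its flat ends (fingers closing along the fixture's x) it pivots between the pads
- pad_top (a point): centre of the top of the round rubber lift pad, 34 mm across, driven by the cam; 58.4 mm above the bench with the lever at rest, 64.5 mm at the highest lift, just under the movement
- watch_case: steel watch case without strap, 40 mm across, 10 mm high, lying flat; bystander; origin at the centre of its underside
- parts_jar: small clear round jar, 36 mm across, 30 mm high; bystander; origin at the centre of its underside
- loupe: black eye loupe, a cone 38 mm across and 30 mm high; bystander; origin at the centre of its underside
- case_ring: brass ring 42 mm across, 5 mm high; bystander; origin at the centre of its underside
- glass_dome: clear glass dust dome, 120 mm across, 95 mm high; bystander; origin at the centre of its underside
- screwdriver: screwdriver with a wooden handle, 140 mm long, lying flat; bystander; origin at the centre of its underside
Not all that is in view belongs to the job. Leave any pink or purple look-alike of the fixture alone.

How it is judged:
On the way:
1. the carrier plate is turned right over and lies flat over the lift pad, the cam lever still down (value of joint carrier above 3 rad and value of joint cam_lever below 0.7 rad), for 0.2 s.
At the end, for the whole second after the job is handed in: the carrier plate lies flat over the lift pad (joint above 3.0 rad) and the fingers hold the cam lever still within 0.15 rad (about 9 degrees) of its highest lift (joint 1.25 to 1.55 rad), the lift pad raised to above 63.5 mm, touching it with more than 0.5 N (value of joint carrier above 3 rad and value of joint cam_lever between 1.25 and 1.55 rad and height (world z) of pad_top above 0.0635 m and velocity of joint cam_lever between -0.1 and 0.1 rad/s and contact force between the fingers and cam_lever above 0.5 N); the arm keeps its last pose, push and grip.
It fails at once if a loose bystander was moved by more than 20 mm (distance of any of watch_case, parts_jar, loupe, case_ring, glass_dome, screwdriver from where it was at the start of the episode above 0.02 m).
It also fails if it takes over 51 s, if anything falls off the work surface, if the arm or the gripper's body presses on something with over 40 N, if the wrist force passes 120 N, or if a joint passes its speed limit or range.

ROBOT

A 6-joint arm with a two-finger parallel gripper is mounted at the origin on the work surface. World frame = base frame: x ahead of the robot, y to its left, z up, the work surface at z = 0. Lengths are in m, angles in rad, forces in N, time in s.
With the tool pointing down it reaches from about 0.375 to 0.9 m from the base axis. Payload 3.1 kg.
Tool frame: the origin (TCP) lies between the finger pads; the fingertips stand manip.finger_overhang ahead of it and the grasp point (between the pads) lies 5 mm behind it (manip.finger_overhang is the distance from the TCP to the fingertips, in m); z points along the fingers, y is the line along which they close (so a half turn about z gives the same grasp; the last joint's range is limited). The gripper opens to 85 mm and grips with 20 to 120 N. Pads are 22 mm wide; open, the fingers measure 114 mm over their backs; the gripper's body (76 mm by 85 mm) begins 54 mm behind the grasp point. The pads swing forward as they close: fully open they stand 13 mm farther back than shut.
Start: joints at [1.159, 0.527, 1.433, -0, 1.181, -0.178], TCP at [0.145, 0.608, 0.245] pointing down, gripper open.
Joint ranges: [-3.08, 3.08], [-0.75, 2.2], [0.22, 2.44], [-1.43, 4.57], [0, 2.65], [-2.85, 2.85]. Speed limits (rad/s): [2.79, 2.79, 3.14, 3.14, 3.14, 3.14].

INTERFACE

Orientations are given as a unit quaternion [x, y, z, w].
In Python, from station import manip gives the robot as it stands.
- The arm moves only by the tool drive_tool, never from a script. Its argument "plan" is a list of rows, each a list of 7 numbers: the shift along the tool's x, y, z in m, then the turn, a rotation vector about the tool's x, y, z in degrees, then the opening, from -1 (shut) to 1 (fully open). In form: [[x, y, z, wx, wy, wz, gripper], ...]. A call has 1 to 10 rows; each row shifts and turns the commanded pose from where the row before left it, along the tool's axes as they then stand; what a row does not reach is not made up. A row lasts 1/10 s, in which the tool goes at most 50 mm and 8.59 degrees, less where a joint would pass 70% of its speed; a pose out of reach is approached as far as the arm can. A call is refused whole if a number of a shift passes 0.05 or a number of a turn 8.59, either way. A call with a gripper value outside its range is refused whole. The fingers move at their own pace and stop on an object; "newtons" is the grip in N (left out, the last holds). Time passes only in rows, so rows that do not move let the fingers close. It gives the time, the measured TCP pose, the force, the opening and the grip force at its end, in the units of the state.
- manip.sense(): the state, without advancing time (a new reading comes with each control period).
- manip.snapshot(name): name is "scene" or "top"; returns a dict with "image" (384x512x3 uint8, red, green, blue), "z_map" (384x512 float32, m along the optical axis (not along the pixel's ray), 0 where there is no reading), "fov_y" (degrees; the focal length in pixels is half the picture's height over the tangent of half this angle, whatever the lens; pixels are square), "cx", "cy" (the principal point, pixels), "k1" (the pictures are not rectified: a ray, as slopes to the right and down, at radius r is drawn at 1 + k1 r^2 times it, then the intrinsics apply), "extrinsics" (4x4, takes a point from camera to world coordinates). Camera axes: x right, y up, looking along -z (the intrinsics and any distortion apply to the point x, -y, -z); pixel columns grow to the right and rows downward; lengths in m; the calibration is good to about 2 mm. A picture is of the moment at which its call begins.
- manip.sign_off(): hands the job in; it is judged then, once.
The state is a dict: "t": time; "q": joint angles; "qd": joint speeds; "tau": joint torques, N m; "tcp_pos": TCP position; "tool_rot": TCP orientation; "force": force on the tool from outside, world axes, zero at the start; "ft_torque": the same for the moment, N m; "finger_gap": opening from 0.0 (shut) to 1.0 (fully open); "gripper_force": force on a finger pad.
Only numpy, scipy, OpenCV 4.12 (cv2) and the standard library are available. Lean on these libraries where they do the work, as an engineer would, in place of code of your own. Each camera call takes 0.05 s, during which the arm holds its last target. There are 200 camera calls.

## Working session

There is one attempt and no reset: what is moved stays moved. The work goes in short steps, Python scripts to look and compute and a tool call to move; the robot and the scene stay as the last step left them, time stands still between calls to the robot, and variables do not carry over. Pictures are saved under pics/ and viewed, at most 10 in all, crops included, and the job is handed in when it is done.

Besides the shell and the picture viewer there is one more tool, called after ">>>" in YAML: its name, and indented under it one key for each argument. drive_tool: Moves the arm, as the interface text tells. Its arguments: {"type":"object","properties":{"plan":{"type":"array"},"newtons":{"type":"number"}},"required":["plan"]}

```bash
mkdir -p pics; cat > h.py <<'E'
import numpy as np, cv2, pickle
from station import manip
def snap(n,tag):
    s=manip.snapshot(n); pickle.dump(s,open(f'pics/{tag}.pkl','wb'))
    cv2.imwrite(f'pics/{tag}.png',s['image'][:,:,::-1]); return s
def load(tag): return pickle.load(open(f'pics/{tag}.pkl','rb'))
def K(s):
    f=s['image'].shape[0]/2/np.tan(np.radians(s['fov_y'])/2)
    return np.array([[f,0,s['cx']],[0,f,s['cy']],[0,0,1.]]),np.array([s['k1'],0,0,0.])
def ray(s,uv):
    k,d=K(s); p=cv2.undistortPoints(np.float64(uv).reshape(-1,1,2),k,d)[:,0]
    E=np.array(s['extrinsics']); v=np.c_[p[:,0],-p[:,1],-np.ones(len(p))]@E[:3,:3].T
    return E[:3,3],v           # v scaled: point = c + zmap*v
def onz(s,uv,z):
    c,v=ray(s,uv); return c+v*((z-c[2])/v[:,2])[:,None]
def cloud(s):
    h,w=s['z_map'].shape; uu,vv=np.meshgrid(np.arange(w),np.arange(h))
    c,v=ray(s,np.c_[uu.ravel(),vv.ravel()]); P=(c+v*s['z_map'].ravel()[:,None]).reshape(h,w,3); P[s['z_map']==0]=np.nan
    return P
def tri(s1,p1,s2,p2):
    c1,v1=ray(s1,[p1]);c2,v2=ray(s2,[p2]);v1=v1[0];v2=v2[0]
    t=np.linalg.lstsq(np.c_[v1,-v2],c2-c1,rcond=None)[0]
    a=c1+t[0]*v1;b=c2+t[1]*v2; return (a+b)/2,np.linalg.norm(a-b)
E
python3 - <<'E'
from h import *
for n in('scene','top'):
    s=snap(n,n+'0');print(n,s['fov_y'],s['cx'],s['cy'],s['k1'],np.round(s['extrinsics'],3).tolist())
a=[cv2.imread(f'pics/{n}0.png') for n in('scene','top')]
print(manip.sense(),manip.finger_overhang)
E
```

```text
scene 46.76054998698038 256.1800136659634 193.85488314080885 0.06037879633962627 [[0.49, -0.729, 0.479, 1.048], [0.872, 0.411, -0.268, -0.259], [-0.002, 0.548, 0.836, 1.056], [0.0, 0.0, 0.0, 1.0]]
top 44.08833338391612 256.6511424488257 201.1833136851751 -0.1938192564010131 [[-0.002, 0.999, -0.045, 0.414], [-1.0, -0.002, -0.004, 0.08], [-0.004, 0.045, 0.999, 1.517], [0.0, 0.0, 0.0, 1.0]]
{'t': 0.1, 'q': array([ 1.15849441e+00,  5.28398942e-01,  1.43379307e+00, -1.14631237e-05,
        1.18141155e+00, -1.78508610e-01]), 'qd': array([ 0.00177154, -0.0012748 , -0.00252751, -0.00041027, -0.00025956,
       -0.0007957 ]), 'tau': array([-1.27842877e-04, -4.43305063e+01, -1.78586698e+01, -2.25347876e-04,
        3.91598893e-03,  1.18617623e-05]), 'tcp_pos': array([0.14451624, 0.60741481, 0.24440963]), 'tool_rot': array([ 1.16628379e-01,  9.93175116e-01, -9.63443714e-04, -2.87644245e-04]), 'force': array([ 0.15679773, -0.72384705,  0.05850179]), 'ft_torque': array([-0.01405306, -0.0475794 , -0.02329299]), 'gripper_force': 0.0, 'finger_gap': 0.9999343712598339} 0.014
```

View pics/scene0.png

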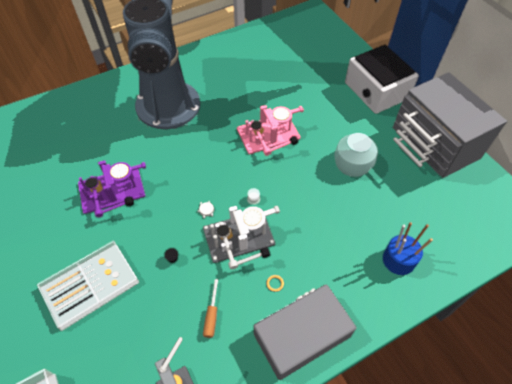

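View pics/top0.png

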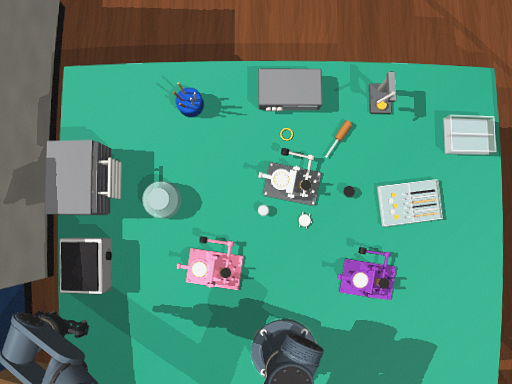

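The grey fixture is at about (293,185) in top and (240,235) in scene. The carrier tab points image-left, the knob is at top (285,151), and the pink and purple look-alikes are nearer the base. I'll zoom in next.

```bash
python3 - <<'E'
from h import *
a=cv2.imread('pics/top0.png')[135:220,245:345];b=cv2.imread('pics/scene0.png')[185:285,185:295]
a=cv2.resize(a,None,fx=4,fy=4,interpolation=2);b=cv2.resize(b,None,fx=3.6,fy=3.6,interpolation=2)
c=np.zeros((360,800,3),np.uint8);c[:340,:400]=a;c[:360,400:796]=b[:360,:396];cv2.imwrite('pics/c0.png',c)
for n in('top0','scene0'):
    s=load(n);P=cloud(s)
    ok=(P[...,0]>.3)&(P[...,0]<.75)&(abs(P[...,1])<.25)
    print(n,np.nanmedian(P[ok][:,2]))
s=load('top0');P=cloud(s)
for uv in [(262,177),(281,180),(285,151),(311,155),(305,185),(288,185),(320,200)]:print(uv,P[uv[1],uv[0]].round(3))
E
```

```text
top0 0.00022682908810645053
scene0 0.0012595387883911346
(262, 177) [0.551 0.069 0.084]
(281, 180) [0.542 0.011 0.084]
(285, 151) [ 0.634 -0.003  0.064]
(311, 155) [ 0.623 -0.085  0.05 ]
(305, 185) [ 0.528 -0.064  0.063]
(288, 185) [ 0.528 -0.011  0.068]
(320, 200) [ 0.485 -0.118 -0.002]
```

View pics/c0.png

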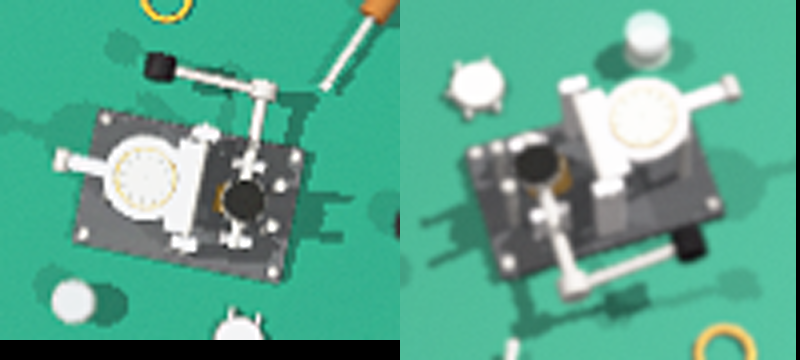

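The crop shows, in its own pixels:
- **Top (left half):** base screws at (105,118), (297,155), (273,272) and (83,233); barrel at (62,161); knob at (160,67); lever elbow at (264,90).
- **Scene (right half):** barrel at (731,87), knob at (690,244), lever elbow at (571,285).

```bash
python3 - <<'E'
from h import *
T=load('top0');S=load('scene0')
t=lambda u,v:(245+(u+.5)/4-.5,135+(v+.5)/4-.5); sc=lambda u,v:(185+(u-400+.5)/3.6-.5,185+(v+.5)/3.6-.5)
q=onz(T,[t(105,118),t(297,155),t(273,272),t(83,233)],.011);print('screws top',q.round(4).tolist(),'mean',q.mean(0).round(4))
q2=onz(S,[sc(475,153),sc(508,263),sc(712,203)],.011);print('scene screws',q2.round(4).tolist(), ((q2[0]+q2[2])/2).round(4))
print('sides',[np.linalg.norm(q[i]-q[(i+1)%4]).round(4) for i in range(4)])
d=(q[0]+q[3]-q[1]-q[2]);print('yaw of +y from world y',np.degrees(np.arctan2(-d[0],d[1])))
for n,a,b in[('barrel',t(62,161),sc(731,87)),('knob',t(160,67),sc(690,244)),('elbow',t(264,90),sc(571,285)),('dial',t(146,178),sc(644,118))]:
    p,e=tri(T,a,S,b);print(n,p.round(4),'gap',e.round(4))
# plate mask
for s,n in((T,'top'),(S,'scene')):
    P=cloud(s);hsv=cv2.cvtColor(s['image'],cv2.COLOR_RGB2HSV)
    m=(abs(P[...,2]-.010)<.006)&(hsv[...,1]<90)&(abs(P[...,0]-.53)<.12)&(abs(P[...,1]+.03)<.15)
    m=cv2.morphologyEx(m.astype(np.uint8),cv2.MORPH_OPEN,np.ones((3,3)))
    pts=P[m>0][:,:2].astype(np.float32);print(n,len(pts),cv2.minAreaRect(pts))
# depth heights
    for nm,lo,hi in(('high',.078,.2),):
        k=(P[...,2]>.075)&(abs(P[...,0]-.55)<.03)&(P[...,1]>.035)&(P[...,1]<.12);print('tab pts',P[k].mean(0).round(4),P[k][P[k][:,1].argsort()[-6:]].round(4).tolist())
E
```

```text
screws top [[0.5994, 0.0399, 0.011], [0.5697, -0.1137, 0.011], [0.4761, -0.0937, 0.011], [0.5074, 0.0577, 0.011]] mean [ 0.5381 -0.0275  0.011 ]
scene screws [[0.4761, -0.0955, 0.011], [0.5683, -0.1138, 0.011], [0.5986, 0.0371, 0.011]] [ 0.5374 -0.0292  0.011 ]
sides [np.float64(0.1564), np.float64(0.0957), np.float64(0.1546), np.float64(0.0937)]
yaw of +y from world y -11.32148734082392
barrel [0.5576 0.0746 0.0848] gap 0.0001
knob [ 0.6347 -0.0025  0.0484] gap 0.0006
elbow [ 0.6177 -0.0859  0.0382] gap 0.0028
dial [0.5453 0.0106 0.0767] gap 0.0001
top 818 ((0.507847785949707, -0.020690418779850006), (0.1698460727930069, 0.16860046982765198), 78.3421630859375)
tab pts [0.5508 0.0541 0.085 ] [[0.5563, 0.078, 0.0938], [0.5535, 0.078, 0.0914], [0.5506, 0.078, 0.0896], [0.5565, 0.081, 0.0917], [0.554, 0.081, 0.0861], [0.5508, 0.081, 0.0881]]
scene 1320 ((0.5400719046592712, -0.029541857540607452), (0.1742403507232666, 0.2317681610584259), 75.49507904052734)
tab pts [0.5552 0.0558 0.0865] [[0.5669, 0.0759, 0.0912], [0.561, 0.0764, 0.0922], [0.5665, 0.0765, 0.0853], [0.5536, 0.078, 0.0902], [0.557, 0.079, 0.0894], [0.5618, 0.0792, 0.0861]]
```

Fixture found at origin (0.538, -0.028) with yaw about -11.4°. The triangulated barrel and knob match the text's geometry to within 2 mm, and the carrier sits at about 0.14 rad. I'll move above the barrel.

>>> drive_tool:
  plan:
    - [-0.035,-0.028,0,0,0,0,1]
    - [-0.035,-0.028,0,0,0,0,1]
    - [-0.035,-0.028,0,0,0,0,1]
    - [-0.035,-0.028,0,0,0,0,1]
    - [-0.035,-0.028,0,0,0,0,1]
    - [-0.035,-0.028,0,0,0,0,1]
    - [-0.035,-0.028,0,0,0,0,1]
    - [-0.035,-0.028,0,0,0,0,1]
    - [-0.035,-0.028,0,0,0,0,1]
    - [-0.035,-0.028,0,0,0,0,1]

```text
t: 1.1
tcp_pos: [0.421, 0.2529, 0.2451]
tool_rot: [0.117, 0.993, -0.0, -0.0]
force: [1.0, 0.4, 0.7]
finger_gap: 1.001
gripper_force: 0.0
```

>>> drive_tool:
  plan:
    - [-0.035,-0.028,0,0,0,0,1]
    - [-0.035,-0.028,0,0,0,0,1]
    - [-0.035,-0.028,0,0,0,0,1]
    - [-0.035,-0.028,0,0,0,0,1]
    - [-0.035,-0.028,0,0,0,0,1]
    - [0,0,0,0,0,8,1]
    - [0,0,0,0,0,8,1]
    - [0,0,0,0,0,8,1]
    - [0,0,0,0,0,8,1]
    - [0,0,0,0,0,8,1]

```text
t: 2.1
tcp_pos: [0.5578, 0.0777, 0.2448]
tool_rot: [0.452, 0.892, -0.0, -0.001]
force: [-1.0, -0.3, 0.4]
finger_gap: 1.006
gripper_force: 0.0
```

>>> drive_tool:
  plan:
    - [0,0,0,0,0,8,0]
    - [0,0,0,0,0,8,0]
    - [0,0,0,0,0,8,0]
    - [0,0,0,0,0,8,0]
    - [0,0,0,0,0,8,0]
    - [0,0,0,0,0,8,0]
    - [0,0,0,0,0,0,0]
    - [0,0,0,0,0,0,0]

```text
t: 2.9
tcp_pos: [0.5579, 0.0778, 0.245]
tool_rot: [0.773, 0.635, -0.0, -0.0]
force: [0.1, -0.3, -0.6]
finger_gap: 0.501
gripper_force: 0.0
```

```bash
cat >> h.py <<'E'
from scipy.spatial.transform import Rotation as R
O=np.array([.5378,-.0283,0]); W=R.from_euler('z',-11.4,degrees=True).as_matrix()
def fx(p): return O+W@np.array(p)
def todo(target):  # remaining shift in tool axes to TCP target (world), and the turn (deg) to tool down, y along fixture x
    s=manip.sense();Rt=R.from_quat(s['tool_rot']).as_matrix()
    D=np.c_[-W[:,1]*-1,W[:,0],[0,0,-1]]; D=D if np.linalg.det(D)>0 else np.c_[-D[:,0],D[:,1],D[:,2]]
    if (D[:,1]@Rt[:,1])<0: D=np.c_[-D[:,0],-D[:,1],D[:,2]]
    print('t',round(s['t'],2),'tcp',s['tcp_pos'].round(4),'gap',round(s['finger_gap'],3),'F',s['force'].round(1),'grip',round(s['gripper_force'],1))
    print('tool axes\n',Rt.round(3));print('shift',(Rt.T@(np.array(target)-s['tcp_pos'])).round(4),'turn',np.degrees(R.from_matrix(Rt.T@D).as_rotvec()).round(2))
    r=s['tcp_pos']-np.array([0,0,-.005]); print('grasp in fixture',(W.T@(r-O)).round(4))
E
python3 - <<'E'
from h import *
todo([.558,.074,.08])
E
```

```text
t 2.9 tcp [0.5579 0.0778 0.245 ] gap 0.501 F [ 0.1 -0.3 -0.6] grip 0.0
tool axes
 [[ 0.195  0.981 -0.001]
 [ 0.981 -0.195 -0.   ]
 [-0.    -0.001 -1.   ]]
shift [-0.0037  0.0009  0.165 ] turn [-0.04  0.01  0.17]
grasp in fixture [-0.0012  0.108   0.25  ]
```

>>> drive_tool:
  plan:
    - [-0.004,0.001,0.04,0,0,0,0]
    - [0,0,0.04,0,0,0,0]
    - [0,0,0.04,0,0,0,0]
    - [0,0,0.025,0,0,0,0]
    - [0,0,0.02,0,0,0,0]
    - [0,0,0,0,0,0,0]

```text
t: 3.5
tcp_pos: [0.5562, 0.0737, 0.0775]
tool_rot: [0.773, 0.634, -0.002, -0.002]
force: [-1.0, -1.2, 0.9]
finger_gap: 0.504
gripper_force: 0.0
```

>>> drive_tool:
  plan:
    - [0,0,0,0,0,0,-1]
    - [0,0,0,0,0,0,-1]
    - [0,0,0,0,0,0,-1]
    - [0,0,0,0,0,0,-1]
    - [0,0,0,0,0,0,-1]
    - [0,0,0,0,0,0,-1]
  newtons: 30

```text
t: 4.1
tcp_pos: [0.5591, 0.0737, 0.081]
tool_rot: [0.774, 0.633, 0.001, 0.001]
force: [0.8, 0.5, 1.1]
finger_gap: 0.18
gripper_force: 30.2
```

```bash
python3 - <<'E'
from h import *
todo([.558,.074,.08]);snap('scene','scene1')
a=cv2.imread('pics/scene1.png')[140:290,170:320];cv2.imwrite('pics/c1.png',cv2.resize(a,None,fx=4,fy=4,interpolation=2))
y0,z0=.104,.085
q=np.linspace(np.arcsin(.015/.105),np.pi,26);p=np.c_[.105*np.cos(q),.105*np.sin(q)];print(np.diff(p,axis=0).round(4).tolist())
E
```

```text
t 4.1 tcp [0.5591 0.0737 0.081 ] gap 0.18 F [0.8 0.5 1.1] grip 30.2
tool axes
 [[ 0.198  0.98   0.002]
 [ 0.98  -0.198  0.   ]
 [ 0.     0.002 -1.   ]]
shift [ 0.     -0.0011  0.001 ] turn [ 0.12 -0.03  0.  ]
grasp in fixture [0.0007 0.1042 0.086 ]
[[-0.0025, 0.0123], [-0.004, 0.0119], [-0.0054, 0.0114], [-0.0067, 0.0106], [-0.0079, 0.0098], [-0.0091, 0.0087], [-0.01, 0.0076], [-0.0109, 0.0063], [-0.0116, 0.005], [-0.0121, 0.0036], [-0.0124, 0.0021], [-0.0126, 0.0006], [-0.0126, -0.0009], [-0.0124, -0.0024], [-0.012, -0.0039], [-0.0114, -0.0053], [-0.0107, -0.0066], [-0.0099, -0.0078], [-0.0088, -0.009], [-0.0077, -0.0099], [-0.0065, -0.0108], [-0.0051, -0.0115], [-0.0037, -0.012], [-0.0023, -0.0124], [-0.0008, -0.0126]]
```

View pics/c1.png

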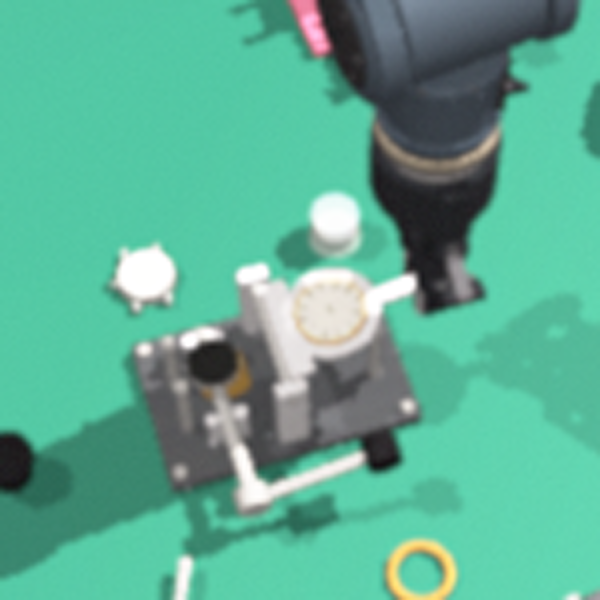

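Crop view: the fingers hold the barrel at about (430,285), with the tab running into them. The gap of about 16 mm matches the barrel length. Now I'll swing along the arc.

>>> drive_tool:
  plan:
    - [-0.0025,0,-0.0123,0,0,0,-1]
    - [-0.004,0,-0.0119,0,0,0,-1]
    - [-0.0054,0,-0.0114,0,0,0,-1]
    - [-0.0067,0,-0.0106,0,0,0,-1]
    - [-0.0079,0,-0.0098,0,0,0,-1]
    - [-0.0091,0,-0.0087,0,0,0,-1]

```text
t: 4.75
tcp_pos: [0.5516, 0.038, 0.1462]
tool_rot: [0.774, 0.633, 0.001, 0.0]
force: [3.6, 0.5, -3.5]
finger_gap: 0.175
gripper_force: 29.4
```

>>> drive_tool:
  plan:
    - [-0.01,0,-0.0076,0,0,0,-1]
    - [-0.0109,0,-0.0063,0,0,0,-1]
    - [-0.0116,0,-0.005,0,0,0,-1]
    - [-0.0121,0,-0.0036,0,0,0,-1]
    - [-0.0124,0,-0.0021,0,0,0,-1]
    - [-0.0126,0,-0.0006,0,0,0,-1]

```text
t: 5.35
tcp_pos: [0.5376, -0.0305, 0.1709]
tool_rot: [0.774, 0.633, 0.0, 0.0]
force: [3.9, 1.3, 1.9]
finger_gap: 0.177
gripper_force: 30.5
```

```bash
python3 - <<'E'
from h import *
todo(fx([0,0,.17]))
E
```

```text
t 5.35 tcp [ 0.5376 -0.0305  0.1709] gap 0.177 F [3.9 1.3 1.9] grip 30.5
tool axes
 [[ 0.198  0.98   0.001]
 [ 0.98  -0.198 -0.   ]
 [ 0.     0.001 -1.   ]]
shift [ 0.0022 -0.0003  0.0009] turn [ 0.05 -0.   -0.  ]
grasp in fixture [ 0.0003 -0.0022  0.1759]
```

Low forces and on the arc, so I'll continue over.

>>> drive_tool:
  plan:
    - [-0.0126,0,0.0009,0,0,0,-1]
    - [-0.0124,0,0.0024,0,0,0,-1]
    - [-0.012,0,0.0039,0,0,0,-1]
    - [-0.0114,0,0.0053,0,0,0,-1]
    - [-0.0107,0,0.0066,0,0,0,-1]
    - [-0.0099,0,0.0078,0,0,0,-1]
    - [-0.0088,0,0.009,0,0,0,-1]

```text
t: 6.05
tcp_pos: [0.5219, -0.1079, 0.1342]
tool_rot: [0.774, 0.634, -0.001, 0.001]
force: [2.6, -1.5, 5.6]
finger_gap: 0.177
gripper_force: 32.7
```

>>> drive_tool:
  plan:
    - [-0.0077,0,0.0099,0,0,0,-1]
    - [-0.0065,0,0.0108,0,0,0,-1]
    - [-0.0051,0,0.0115,0,0,0,-1]
    - [-0.0037,0,0.012,0,0,0,-1]
    - [-0.0023,0,0.0124,0,0,0,-1]
    - [-0.0008,0,0.0126,0,0,0,-1]
    - [0,0,0,0,0,0,-1]

```text
t: 6.75
tcp_pos: [0.5168, -0.1329, 0.0631]
tool_rot: [0.774, 0.634, -0.001, 0.0]
force: [2.0, -6.8, 2.0]
finger_gap: 0.181
gripper_force: 34.5
```

```bash
python3 - <<'E'
from h import *
todo(fx([0,-.105,.065]))
E
```

```text
t 6.75 tcp [ 0.5168 -0.1329  0.0631] gap 0.181 F [ 2.  -6.8  2. ] grip 34.5
tool axes
 [[ 0.197  0.98  -0.001]
 [ 0.98  -0.197 -0.001]
 [-0.001 -0.001 -1.   ]]
shift [ 0.0017 -0.0001 -0.0019] turn [-0.04  0.07  0.02]
grasp in fixture [ 1.000e-04 -1.067e-01  6.810e-02]
```

>>> drive_tool:
  plan:
    - [0.002,0,0.003,0,0,0,-1]
    - [0,0,0.002,0,0,0,-1]
    - [0,0,0,0,0,0,-1]

```text
t: 7.05
tcp_pos: [0.517, -0.1324, 0.0597]
tool_rot: [0.773, 0.634, -0.002, 0.001]
force: [-1.9, -11.3, 3.8]
finger_gap: 0.176
gripper_force: 34.9
```

```bash
python3 - <<'E'
from h import *
todo(fx([0,-.105,.065]))
E
```

```text
t 7.05 tcp [ 0.517  -0.1324  0.0597] gap 0.176 F [ -1.9 -11.3   3.8] grip 34.9
tool axes
 [[ 0.195  0.981 -0.001]
 [ 0.981 -0.195 -0.004]
 [-0.004 -0.    -1.   ]]
shift [ 0.0011 -0.0002 -0.0053] turn [-0.    0.23  0.14]
grasp in fixture [ 0.0002 -0.1062  0.0647]
```

>>> drive_tool:
  plan:
    - [0,0,0,0,0,0,0]
    - [0,0,0,0,0,0,0]
    - [0,0,0,0,0,0,0]
    - [0,0,-0.04,0,0,0,0]
    - [0,0,-0.05,0,0,0,0]
    - [0,0,-0.03,0,0,0,0]
    - [-0.05,0,0,0,0,0,0]
    - [-0.05,0,0,0,0,0,0]

```text
t: 7.85
tcp_pos: [0.4979, -0.2265, 0.1812]
tool_rot: [0.772, 0.635, 0.0, 0.001]
force: [1.3, -0.1, -0.4]
finger_gap: 0.5
gripper_force: 0.0
```

```bash
python3 - <<'E'
from h import *
todo(fx([0.09,.0437,.0454]))
c=np.zeros((440,800,3),np.uint8)
for i,n in enumerate(('scene','top')):
    s=snap(n,n+'2');x,y=((185,180),(245,130))[i];a=s['image'][y:y+110,x:x+100,::-1]
    c[:,i*400:i*400+400]=cv2.resize(a,(400,440),interpolation=2)
    P=cloud(s);g=P.reshape(-1,3)@np.eye(3)-O;g=g@W
    k=(abs(g[:,0])<.03)&(g[:,1]<-.015)&(g[:,1]>-.065)&(g[:,2]>.05)&(g[:,2]<.1);print(n,k.sum(),np.median(g[k],0).round(4))
    k=(abs(g[:,0])<.01)&(g[:,1]<-.078)&(g[:,1]>-.12)&(g[:,2]>.05)&(g[:,2]<.12);print('tab',k.sum(),np.median(g[k],0).round(4) if k.sum() else '')
cv2.imwrite('pics/c2.png',c)
E
```

```text
t 7.85 tcp [ 0.4979 -0.2265  0.1812] gap 0.5 F [ 1.3 -0.1 -0.4] grip 0.0
tool axes
 [[ 0.193  0.981  0.001]
 [ 0.981 -0.193 -0.001]
 [-0.     0.001 -1.   ]]
shift [0.2455 0.0911 0.1359] turn [0.07 0.02 0.29]
grasp in fixture [ 0.     -0.2022  0.1862]
scene 399 [ 0.0034 -0.0403  0.0757]
tab 72 [ 0.0017 -0.0972  0.0744]
top 297 [-0.001  -0.0388  0.0743]
tab 43 [-0.0014 -0.0981  0.0722]
```

View pics/c2.png

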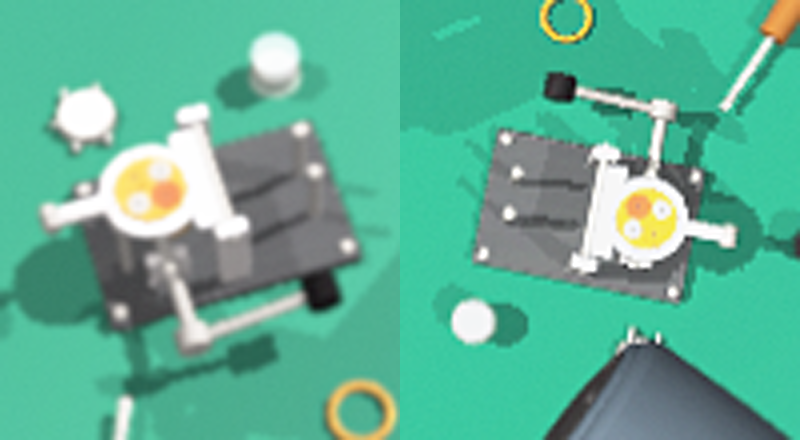

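Both views show the plate flipped: yellow movement side up at left crop (145,190), tab out on the -y side. Disc and tab heights are about 75 and 73 mm, so it lies flat. The lever is still down, with the knob at right crop (560,87). Next is the knob.

>>> drive_tool:
  plan:
    - [0.04,0.01,0,0,0,0.3,-0.2]
    - [0.04,0.015,0,0,0,0,-0.2]
    - [0.04,0.02,0,0,0,0,-0.2]
    - [0.04,0.02,0,0,0,0,-0.2]
    - [0.04,0.016,0,0,0,0,-0.2]
    - [0.035,0.01,0,0,0,0,-0.2]
    - [0.01,0,0,0,0,0,-0.2]
    - [0,0,0,0,0,0,-0.2]
    - [0,0,0,0,0,0,-0.2]

```text
t: 8.85
tcp_pos: [0.6349, -0.006, 0.1794]
tool_rot: [0.775, 0.632, -0.001, -0.001]
force: [-0.3, 0.3, 0.3]
finger_gap: 0.398
gripper_force: 0.0
```

```bash
python3 - <<'E'
from h import *
todo(fx([0.09,.0437,.0454]))
E
```

```text
t 8.85 tcp [ 0.6349 -0.006   0.1794] gap 0.398 F [-0.3  0.3  0.3] grip 0.0
tool axes
 [[ 0.202  0.979 -0.003]
 [ 0.979 -0.202 -0.   ]
 [-0.001 -0.003 -1.   ]]
shift [ 0.0027 -0.0005  0.134 ] turn [-0.14  0.04 -0.27]
grasp in fixture [0.0908 0.0411 0.1844]
```

>>> drive_tool:
  plan:
    - [0.002,0,0.04,0,0,0,-0.2]
    - [0,0,0.04,0,0,0,-0.2]
    - [0,0,0.03,0,0,0,-0.2]
    - [0,0,0.023,0,0,0,-0.2]
    - [0,0,0,0,0,0,-0.2]
    - [0,0,0,0,0,0,-0.2]

```text
t: 9.45
tcp_pos: [0.6362, -0.0053, 0.0472]
tool_rot: [0.776, 0.631, -0.0, -0.0]
force: [1.4, -0.1, 0.7]
finger_gap: 0.402
gripper_force: 0.0
```

>>> drive_tool:
  plan:
    - [0,0,0,0,0,0,-1]
    - [0,0,0,0,0,0,-1]
    - [0,0,0,0,0,0,-1]
    - [0,0,0,0,0,0,-1]
    - [0,0,0,0,0,0,-1]
  newtons: 40

```text
t: 9.95
tcp_pos: [0.6351, -0.0045, 0.0486]
tool_rot: [0.775, 0.632, -0.001, -0.001]
force: [-4.9, -2.0, 0.9]
finger_gap: 0.224
gripper_force: 43.3
```

```bash
python3 - <<'E'
from h import *
todo(fx([0.09,.0437,.0454]))
q=np.linspace(0,1.4,15)+.171;print(np.diff(.085*np.c_[np.cos(q),np.sin(q)],axis=0).round(4).tolist())
E
```

```text
t 9.95 tcp [ 0.6351 -0.0045  0.0486] gap 0.224 F [-4.9 -2.   0.9] grip 43.3
tool axes
 [[ 0.202  0.979 -0.003]
 [ 0.979 -0.202 -0.001]
 [-0.001 -0.003 -1.   ]]
shift [ 0.0011 -0.0007  0.0032] turn [-0.15  0.08 -0.26]
grasp in fixture [0.0907 0.0426 0.0536]
[[-0.0019, 0.0083], [-0.0027, 0.0081], [-0.0035, 0.0078], [-0.0042, 0.0074], [-0.0049, 0.0069], [-0.0056, 0.0064], [-0.0062, 0.0058], [-0.0068, 0.0051], [-0.0072, 0.0044], [-0.0077, 0.0037], [-0.008, 0.0029], [-0.0082, 0.0021], [-0.0084, 0.0013], [-0.0085, 0.0004]]
```

Gap is about 19–20 mm, so the knob is held. Now the lever arc.

>>> drive_tool:
  plan:
    - [-0.0019,0,-0.0083,0,0,0,-1]
    - [-0.0027,0,-0.0081,0,0,0,-1]
    - [-0.0035,0,-0.0078,0,0,0,-1]
    - [-0.0042,0,-0.0074,0,0,0,-1]
    - [-0.0049,0,-0.0069,0,0,0,-1]
    - [-0.0056,0,-0.0064,0,0,0,-1]
    - [-0.0062,0,-0.0058,0,0,0,-1]

```text
t: 10.65
tcp_pos: [0.6295, -0.0317, 0.0979]
tool_rot: [0.776, 0.631, -0.001, -0.002]
force: [-5.7, 0.9, -8.6]
finger_gap: 0.227
gripper_force: 39.3
```

>>> drive_tool:
  plan:
    - [-0.0068,0,-0.0051,0,0,0,-1]
    - [-0.0072,0,-0.0044,0,0,0,-1]
    - [-0.0077,0,-0.0037,0,0,0,-1]
    - [-0.008,0,-0.0029,0,0,0,-1]
    - [-0.0082,0,-0.0021,0,0,0,-1]
    - [-0.0084,0,-0.0013,0,0,0,-1]
    - [-0.0085,0,-0.0004,0,0,0,-1]
    - [0,0,0,0,0,0,-1]
    - [0,0,0,0,0,0,-1]

```text
t: 11.55
tcp_pos: [0.6188, -0.0841, 0.1188]
tool_rot: [0.776, 0.631, 0.001, -0.002]
force: [-5.5, 5.9, -2.3]
finger_gap: 0.222
gripper_force: 39.1
```

```bash
python3 - <<'E'
from h import *
todo(fx([0.09,-.04,.116]))
c=np.zeros((440,800,3),np.uint8)
for i,n in enumerate(('scene','top')):
    s=snap(n,n+'3');x,y=((185,180),(245,130))[i];a=s['image'][y:y+110,x:x+100,::-1]
    c[:,i*400:i*400+400]=cv2.resize(a,(400,440),interpolation=2)
cv2.imwrite('pics/c3.png',c)
E
```

```text
t 11.55 tcp [ 0.6188 -0.0841  0.1188] gap 0.222 F [-5.5  5.9 -2.3] grip 39.1
tool axes
 [[ 0.204  0.979 -0.001]
 [ 0.979 -0.204  0.004]
 [ 0.003 -0.002 -1.   ]]
shift [-0.0013 -0.0004  0.0028] turn [-0.12 -0.19 -0.36]
grasp in fixture [ 0.0905 -0.0387  0.1238]
```

View pics/c3.png

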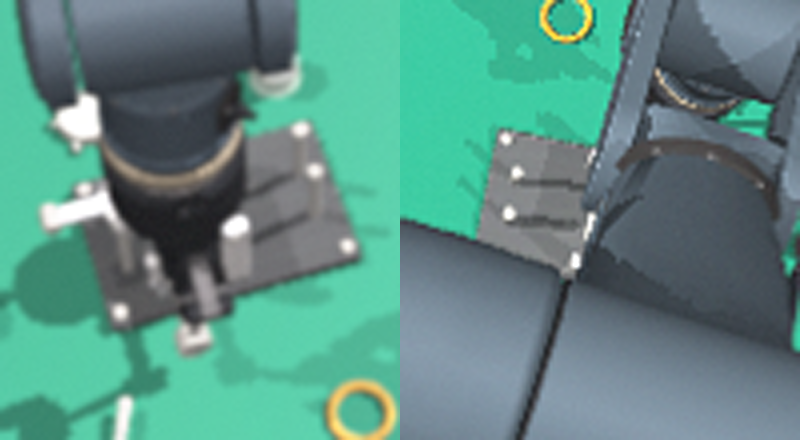

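The left crop shows the tab still flat at (50,215), the elbow at (193,335), and the rod rising straight into the fingers that hold the knob. The estimated lever value is about 1.38, so I'll nudge slightly, settle and hand in.

>>> drive_tool:
  plan:
    - [-0.0015,0,0,0,0,0,-1]
    - [0,0,0,0,0,0,-1]
    - [0,0,0,0,0,0,-1]
    - [0,0,0,0,0,0,-1]
    - [0,0,0,0,0,0,-1]

```text
t: 12.15
tcp_pos: [0.6187, -0.0848, 0.1189]
tool_rot: [0.776, 0.631, 0.001, -0.002]
force: [-4.4, 6.8, -1.3]
finger_gap: 0.227
gripper_force: 39.2
```

```bash
python3 - <<'E'
from h import *
todo(fx([0.09,-.04,.116]))
s=snap('scene','scene4');P=cloud(s);g=(P.reshape(-1,3)-O)@W
k=(abs(g[:,0])<.01)&(g[:,1]<-.078)&(g[:,1]>-.12)&(g[:,2]>.05)&(g[:,2]<.09);print('tab',k.sum(),np.median(g[k],0).round(4))
print(manip.sign_off())
E
```

```text
t 12.15 tcp [ 0.6187 -0.0848  0.1189] gap 0.227 F [-4.4  6.8 -1.3] grip 39.2
tool axes
 [[ 0.204  0.979 -0.001]
 [ 0.979 -0.204  0.005]
 [ 0.004 -0.002 -1.   ]]
shift [-0.0006 -0.0004  0.0029] turn [-0.11 -0.24 -0.35]
grasp in fixture [ 0.0904 -0.0394  0.1239]
tab 72 [ 0.0022 -0.0972  0.0747]
the job is handed in; nothing more can be done
None
```

I handed the job in at about 12 s with the carrier plate flipped flat over the lift pad and the gripper holding the cam lever at roughly 1.39 rad (worked out from the gripper position, target 1.40); no verdict came back, I didn't measure the lift pad's height, and the loose things were judged undisturbed by eye only.

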